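Set the root gap on a fit-up jig and hold the plate flush

TASK

Ready the fit-up jig for tacking: first push its open carriage (a small drawer carrying a floating steel plate) fully home until it seats. Then take the spacer out of its wooden holder, slide it down upright, right to the bottom, into the gap between the floating plate and the row of stop blocks at the one place where that gap is wide enough for it, and let go of it. Last, press the floating plate down flush with the tops of the stop blocks and finish while still holding it pressed down, leaving the other things on the bench where they are.

Things in the scene. Friction and masses are not known exactly. Their poses are not given: they have to be found in the camera images.
- carriage_front (a point): middle of the front face (towards the robot) of the jig's grey carriage: an upright front board 164 mm wide and 12 mm thick, from 13 to 67 mm above the bench; this point is 40 mm above the bench. Axes are the jig's: x points from this face into the jig (the way to push), y to the left, z up.
- carriage (a joint): how far the carriage is pulled out, m: 0 = home, starts at 0.03 to 0.052. Slides with about 2 N of friction; over the last 12 mm a sprung ball detent takes a few newtons more (about 5 N in all), then it seats against a stop at 0.
- plate_top (a point): centre of the top of the floating plate, a steel plate 70 (x) x 146 (y) x 26 mm that lies level on springs on the carriage and rides with it; the carriage's front board stands 6 mm off its front edge, 19 mm higher than its raised top. Raised, its top is 48 mm above the bench; flush, 40 mm. Axes as the jig's.
- plate (a joint): how far the floating plate is pressed down, m: 0 = raised, 0.008 = flush with the tops of the stop blocks, where it meets a stop. It stays level, springs back when let go, and takes about 2 N to start and 7 N to hold down.
- gap_short (a point): the wide place: middle of the 14 mm gap in front of the shortest of three steel stop blocks that stand in a row along the jig's y behind the plate, at the height of the block tops (40 mm above the bench). Each block is 50 mm wide (y), pitch 50.5 mm; the order of the three varies. The gap is measured across x with the carriage home; its floor is 12 mm above the bench, 28 mm below this point. Axes as the jig's: x runs across the gap, y along it.
- gap_mid (a point): the same point of the 8 mm gap in front of the middle-length stop block; too narrow for the spacer.
- gap_long (a point): the same point of the 5 mm gap in front of the longest stop block; too narrow for the spacer.
- spacer_mid (a point): centre of the aluminium spacer, half-way up its 76 mm height. Lower 40 mm: a blade 10 mm thick (x) and 30 mm wide (y), thinned to 7 mm at the foot. Upper 36 mm: a head 20 mm thick (x), 34 mm wide (y), to grip. Foot 38 mm below this point, top 38 mm above it. About 0.12 kg. Axes x across the blade, y along its width, z up.
- holder: fixed wooden holder 90 x 100 x 34 mm, origin at the centre of its underside; the spacer stands upright in its slot (12.5 mm in x by 34 mm in y, slot floor 6 mm above the bench), head 12 mm clear of the holder's top. Draw the spacer straight up by 30 mm or more to free it.
- spacer: the spacer itself, origin at the centre of its foot
- tape_measure: bystander: yellow pocket tape, 68 x 72 x 34 mm, origin under its centre
- spray_can: bystander: green spray can, 65 mm across, 196 mm tall, origin under its centre
- flux_tin: bystander: low round blue tin, 77 mm across, 39 mm tall, origin under its centre
- hemp_reel: bystander: small reel, red ends, 61 mm across, 56 mm tall, origin under its centre
Things that resemble listed ones, but are neither listed nor needed, are in the scene too. Of the things shaped like the holder, the wooden one is meant. Leave any purple look-alike of the spacer alone.

How it is judged:
By the outcome, as a careful person would: the job done as asked, in the order asked, and still so for the second after the job is handed in, while the arm keeps its last pose, push and grip.
It also fails if it takes over 58 s, if anything falls off the work surface, if the arm or the gripper's body presses on something with over 40 N, if the wrist force passes 120 N, or if a joint passes its speed limit or range.

ROBOT

A 6-joint arm with a two-finger parallel gripper is mounted at the origin on a cart in front of the work surface, level with it; the furniture and walls round the work are solid. World frame = base frame: x ahead of the robot, y to its left, z up, the work surface at z = 0. Lengths are in m, angles in rad, forces in N, time in s.
With the tool pointing down it reaches from about 0.325 to 0.85 m from the base axis. Payload 15.5 kg.
Tool frame: the origin (TCP) lies between the finger pads; the fingertips stand 25 mm ahead of it and the grasp point (between the pads) lies 6 mm ahead of it; z points along the fingers, y is the direction in which the jaws open and shut (so a half turn about z gives the same grasp; the last joint's range is limited). The gripper opens to 91 mm and grips with 3 to 60 N. Pads are 32 mm wide; open, the fingers measure 118 mm over their backs; the gripper's body (76 mm by 178 mm) begins 60 mm behind the grasp point.
Start: joints at [-1.2, 0.494, 1.345, -0, 1.302, -0.096], TCP at [0.281, -0.558, 0.239] pointing down, gripper open.
Joint ranges: [-2.91, 2.91], [-0.82, 2.16], [0.22, 2.67], [-1.22, 4.37], [0.12, 2.79], [-3.08, 3.08]. Speed limits (rad/s): [1.89, 1.89, 2.57, 3.01, 3.01, 3.01].

INTERFACE

Orientations are given as a unit quaternion [w, x, y, z].
In Python, from rig import arm, vision gives the robot as it stands.
- The arm moves only by the tool move_arm, never from a script. Its argument "rows" is a list of rows, each a list of 3 entries, a list of its own where there are three numbers: the opening, from 0 (shut) to 1 (fully open), then the shift along the world's x, y, z in cm, then the turn, a rotation vector about the world's x, y, z in rad. A call has 1 to 8 rows; each row shifts and turns the pose as measured when the row begins; what a row does not reach is not made up. A row lasts 1/8 s, in which the tool goes at most 62.5 mm and 10.7 degrees, less where a joint would pass 70% of its speed; a pose out of reach is approached as far as the arm can. A call with a gripper value outside its range is refused whole. The fingers move at their own pace and stop on an object; "squeeze" is the grip in N (left out, the last holds). Time passes only in rows, so rows that do not move let the fingers close. It gives the time, the measured TCP pose, the force and the opening at its end, in the units of the state.
- arm.get_state(): the state, without advancing time (a new reading comes with each control period).
- vision.capture(name): name is "side" or "top" or "wrist"; returns the picture (480x640x3 uint8, blue, green, red); there is no depth.
- vision.get_calibration(name): a dict with "vertical_fov" (degrees; the focal length in pixels is half the picture's height over the tangent of half this angle, whatever the lens; pixels are square), "cx", "cy" (the principal point, pixels), "dist" ([k1, k2, p1, p2, k3] as OpenCV has them; the pictures are not rectified), "world_from_camera" (4x4, takes a point from camera to world coordinates). Camera axes: x right, y up, looking along -z (the intrinsics and any distortion apply to the point x, -y, -z); pixel columns grow to the right and rows downward; lengths in m; the calibration is good to about 2 mm. A picture is of the moment at which its call begins: read the wrist's pose just before it. get_calibration takes no time and is no camera call; for the wrist camera it gives the pose at the moment of the call.
- arm.sign_off(): hands the job in, once; it reports no verdict.
The state is a dict: "t": time; "joints": joint angles; "joint_velocities": joint speeds; "tau": joint torques, N m; "eef_pos": TCP position; "orientation": TCP orientation; "contact_force": force on the tool from outside, world axes, zero at the start; "torque": the same for the moment, N m; "gripper_width": finger opening in m.
Only numpy, scipy, OpenCV 4.12 (cv2) and the standard library are available. Lean on these libraries where they do the work, as an engineer would, in place of code of your own. Each camera call takes 0.05 s, during which the arm holds its last target.

## Working session

There is one attempt and no reset: what is moved stays moved. The work goes in short steps, Python scripts to look and compute and a tool call to move; the robot and the scene stay as the last step left them, time stands still between calls to the robot, and variables do not carry over. Pictures are saved under pics/ and viewed, and the job is handed in when it is done.

Besides the shell and the picture viewer there is one more tool, called as name(argument=value, ...) on one line, values as JSON. move_arm: Moves the arm, as the interface text tells. Its arguments: {"type":"object","properties":{"rows":{"type":"array","items":{"type":"array"}},"squeeze":{"type":"number"}},"required":["rows"]}

```bash
mkdir -p pics; ls
python3 - <<'E'
from rig import arm, vision
import cv2
s=arm.get_state();print(s)
for n in ["side","top","wrist"]:
    c=vision.get_calibration(n);print(n,c)
    cv2.imwrite(f"pics/{n}0.png",vision.capture(n))
E
```

```text
pics
{'t': 0.0, 'joints': array([-1.20048541e+00,  4.94195189e-01,  1.34613556e+00,  1.22449241e-05,
        1.30247462e+00, -9.54934754e-02]), 'joint_velocities': array([-0.00050769, -0.00030659,  0.00151263,  0.00060581, -0.0006589 ,
        0.00022759]), 'tau': array([-1.28907624e-03, -8.78837156e+01, -3.81852186e+01,  7.06322654e-02,
        5.33749850e-02, -1.60778804e-04]), 'eef_pos': array([ 0.28059823, -0.55808517,  0.23832927]), 'orientation': array([-6.01453688e-04,  9.73000856e-01,  2.30800706e-01, -7.72105240e-05]), 'contact_force': array([0.5046105 , 0.01673031, 0.61426897]), 'torque': array([-0.00506008, -0.04565137, -0.00638857]), 'gripper_width': 0.09144385827597581}
side {'vertical_fov': 45.21669420042937, 'cx': 319.75583030071925, 'cy': 241.17382647888036, 'dist': array([0.02477923, 0.        , 0.        , 0.        , 0.        ]), 'world_from_camera': array([[ 8.78230070e-01,  3.16049446e-01, -3.58921569e-01,
         7.70780899e-04],
       [-4.78147915e-01,  5.65682058e-01, -6.71846991e-01,
        -1.05534811e+00],
       [-9.30137749e-03,  7.61653830e-01,  6.47
[... 398 characters left out ...]
e-01],
       [-9.99902483e-01,  1.39441904e-02,  7.64659458e-04,
        -1.04065155e-01],
       [ 3.92201278e-03,  2.27843210e-01,  9.73689935e-01,
         1.38998673e+00],
       [ 0.00000000e+00,  0.00000000e+00,  0.00000000e+00,
         1.00000000e+00]])}
wrist {'vertical_fov': 70.4560823910369, 'cx': 315.33522833999695, 'cy': 244.76560158107216, 'dist': array([0.00807397, 0.        , 0.        , 0.        , 0.        ]), 'world_from_camera': array([[ 0.44991602,  0.86702714,  0.21410164,  0.34008024],
       [-0.89307013,  0.43710469,  0.10660789, -0.52892059],
       [-0.00115289, -0.23917238,  0.97097644,  0.3852978 ],
       [ 0.        ,  0.        ,  0.        ,  1.        ]])}
```

View pics/side0.png

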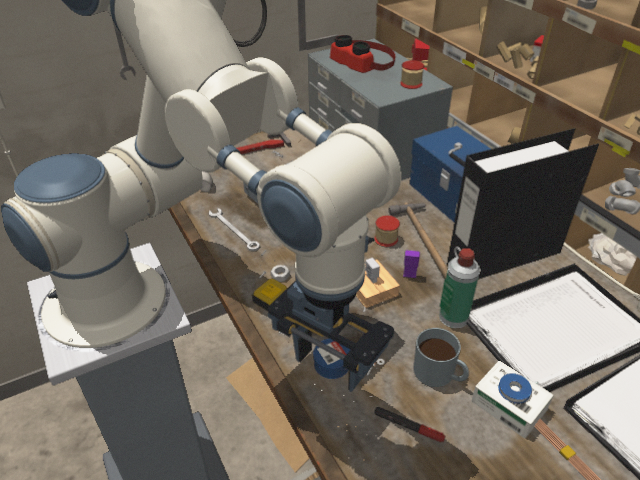

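View pics/top0.png

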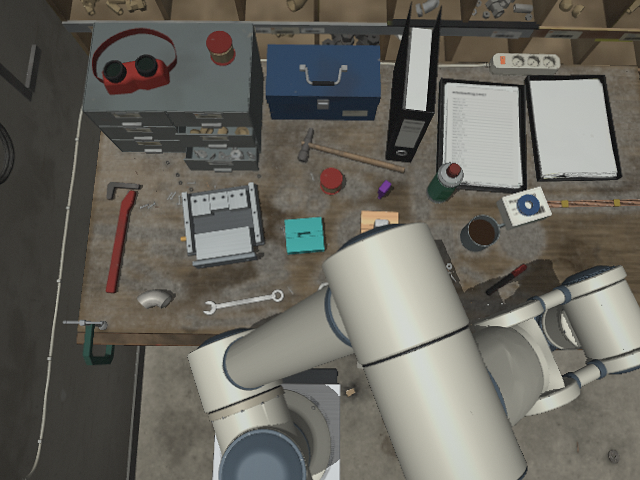

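View pics/wrist0.png

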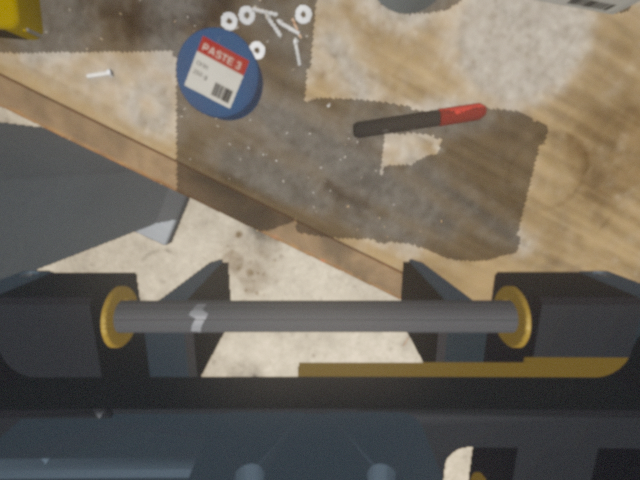

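The top view shows the jig at about (222,225), the wooden holder half hidden at (380,220), a teal decoy at (305,235) and a purple decoy at (385,188). In the side view the spacer stands in the wooden holder at (373,270). Next I'll zoom on the jig.

```bash
cat > h.py <<'E'
import numpy as np, cv2
from rig import arm, vision
def K(c,):
    f=240/np.tan(np.radians(c['vertical_fov'])/2)
    return np.array([[f,0,c['cx']],[0,f,c['cy']],[0,0,1.]])
def ray(c,px):
    p=cv2.undistortPoints(np.array(px,float).reshape(-1,1,2),K(c),c['dist']).reshape(-1,2)
    T=c['world_from_camera']; d=np.c_[p[:,0],-p[:,1],-np.ones(len(p))]@T[:3,:3].T
    return T[:3,3],d
def at_z(c,px,z):
    o,d=ray(c,px); return o+d*((z-o[2])/d[:,2])[:,None]
def proj(c,P):
    T=c['world_from_camera']; q=(np.atleast_2d(P)-T[:3,3])@T[:3,:3]; q=q*[1,-1,-1]
    return cv2.projectPoints(q,np.zeros(3),np.zeros(3),K(c),c['dist'])[0].reshape(-1,2)
def crop(src,dst,x0,y0,x1,y1,s):
    im=cv2.imread(src)[y0:y1,x0:x1]; cv2.imwrite(dst,cv2.resize(im,None,fx=s,fy=s,interpolation=cv2.INTER_CUBIC))
E
python3 - <<'E'
from h import *
crop('pics/top0.png','pics/jig0.png',165,165,285,285,5)
crop('pics/top0.png','pics/hold0.png',340,170,440,250,6)
E
```

```text
(no output)
```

View pics/jig0.png

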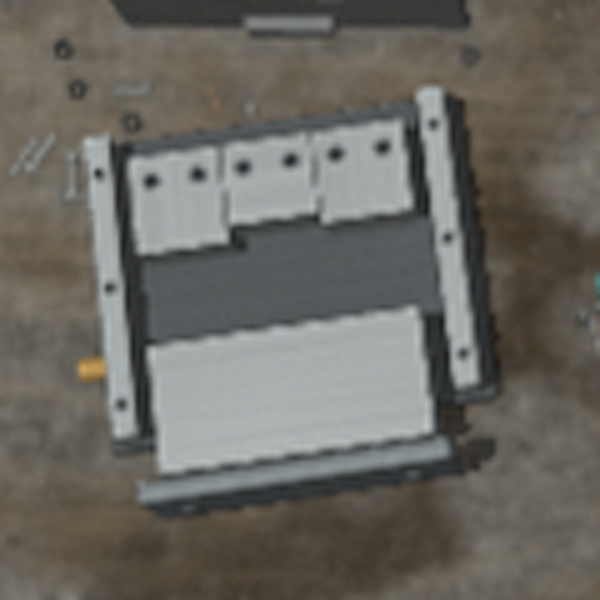

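View pics/hold0.png

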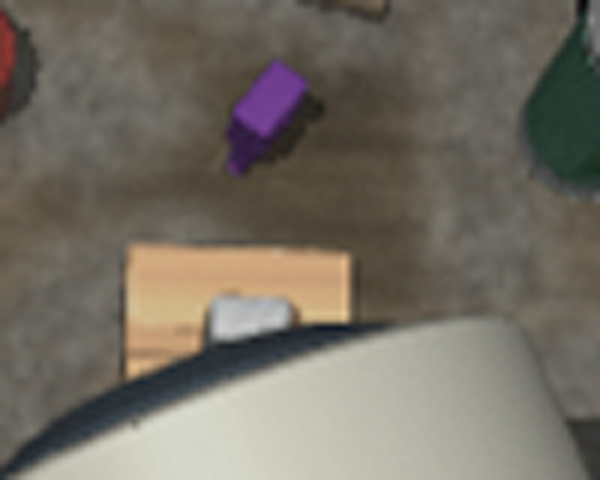

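Crop of the jig: the middle block has the recessed front edge (about 9 mm back from the left block, about 6 mm back from the right one), so the middle block is the short one. The plate corners are clear.

Run:
```python
from h import *
c=vision.get_calibration('top')
f=lambda pts,o,s:[(o[0]+(x+.5)/s-.5,o[1]+(y+.5)/s-.5) for x,y in pts]
J=lambda pts:f(pts,(165,165),5)
P=at_z(c,J([(150,347),(418,308),(435,432),(160,472)]),.048); print('plate',P.round(4))
print([np.linalg.norm(P[i]-P[(i+1)%4]).round(4) for i in range(4)],P.mean(0))
B=at_z(c,J([(143,503),(452,457)]),.067);print('board front top',B,B.mean(0),np.linalg.norm(B[0]-B[1]))
d=B[0]-B[1];print('yaw',np.arctan2(-d[0],d[1]))
d=P[0]-P[1];print('yaw',np.arctan2(-d[0],d[1]));d=P[3]-P[2];print(np.arctan2(-d[0],d[1]))
G=at_z(c,J([(140,255),(230,243),(232,225),(320,213),(322,222),(412,210)]),.04);print('blocks',G.round(4))
R=at_z(c,J([(85,140),(108,138),(418,90),(442,88),(112,438),(135,436),(455,388),(480,386)]),.05);print('rails',R.round(4))
H=at_z(c,f([(128,243),(350,252)],(340,170),6),.034);print('holder back',H,np.linalg.norm(H[0]-H[1]))
S=at_z(c,f([(215,295),(291,297)],(340,170),6),.082);print('sp back top',S,np.linalg.norm(S[0]-S[1]))
cs=vision.get_calibration('side')
crop('pics/side0.png','pics/sh0.png',330,230,440,320,6)
```

```text
plate [[0.5307 0.2304 0.048 ]
 [0.5541 0.0887 0.048 ]
 [0.4869 0.0767 0.048 ]
 [0.4634 0.2205 0.048 ]]
[np.float64(0.1436), np.float64(0.0682), np.float64(0.1457), np.float64(0.0681)] [0.50876629 0.1540553  0.048     ]
board front top [[0.44355525 0.2235853  0.067     ]
 [0.47007162 0.06475033 0.067     ]] [0.45681343 0.14416781 0.067     ] 0.16103311453771105
yaw 0.1654174160048488
yaw 0.16354625608002027
0.1622568616219892
blocks [[0.5834 0.2413 0.04  ]
 [0.5908 0.193  0.04  ]
 [0.6008 0.1926 0.04  ]
 [0.6082 0.1453 0.04  ]
 [0.6032 0.144  0.04  ]
 [0.6106 0.0956 0.04  ]]
rails [[0.6447 0.2731 0.05  ]
 [0.646  0.2607 0.05  ]
 [0.6755 0.094  0.05  ]
 [0.6768 0.081  0.05  ]
 [0.4808 0.2465 0.05  ]
 [0.482  0.2345 0.05  ]
 [0.5103 0.0669 0.05  ]
 [0.5116 0.0537 0.05  ]]
holder back [[ 0.60698395 -0.21293962  0.034     ]
 [ 0.60425264 -0.31340732  0.034     ]] 0.10050481875773476
sp back top [[ 0.57042856 -0.24681801  0.082     ]
 [ 0.57001516 -0.27988049  0.082     ]] 0.03306505927855493
```

View pics/sh0.png

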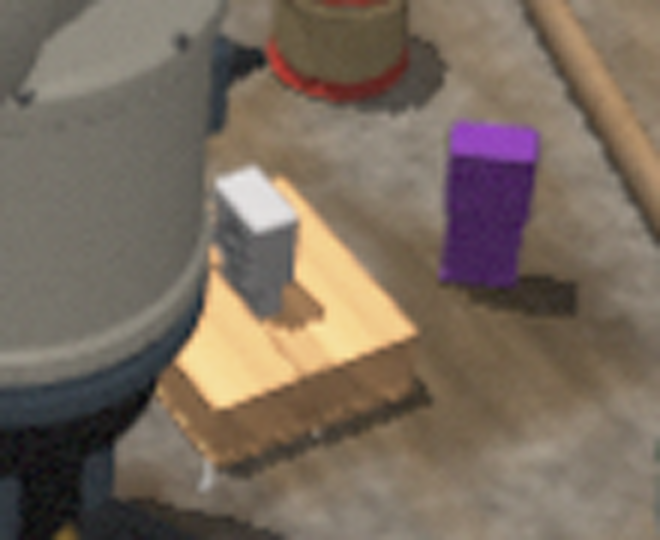

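Sizes check out: plate 144–146 x 68 mm, board 161 mm, block steps giving 5/14/8 mm gaps and about 49 mm carriage travel. Jig yaw is about 0.163. First move: towards the front of the carriage, with the fingers shut.

move_arm(rows=[[0, [1.2, 5.5, 0], [0, 0, 0.1]], [0, [1.2, 5.8, 0], [0, 0, 0.11]], [0, [1.2, 5.8, 0], [0, 0, 0.11]], [0, [1.2, 5.8, 0], [0, 0, 0.11]], [0, [1.2, 5.8, 0], [0, 0, 0.11]], [0, [1.2, 5.8, 0], [0, 0, 0.11]], [0, [1.2, 5.8, 0], [0, 0, 0.11]], [0, [1.2, 5.8, 0], [0, 0, 0.11]]])

```text
t: 1.15
eef_pos: [0.3762, -0.0868, 0.2372]
orientation: [0.0, 0.779, 0.627, 0.0]
contact_force: [1.7, -0.1, 0.3]
gripper_width: 0.0139
```

move_arm(rows=[[0, [1.2, 5.6, 0], [0, 0, 0.09]], [0, [1.2, 5.6, 0], [0, 0, 0.09]], [0, [1.2, 5.6, 0], [0, 0, 0.1]], [0, [1.0, 5.0, -2], [0, 0, 0.1]], [0, [0, 0, -5], [0, 0, 0]]])

```text
t: 1.78
eef_pos: [0.4253, 0.1428, 0.1688]
orientation: [0.003, 0.639, 0.769, 0.004]
contact_force: [0.4, -0.7, -1.5]
gripper_width: 0.0005
```

Run:
```python
from h import *
s=arm.get_state();print(s['t'],s['eef_pos'],s['orientation'],s['contact_force'],s['gripper_width'])
print('jaw yaw',2*np.arctan2(s['orientation'][2],s['orientation'][1])-np.pi/2)
cv2.imwrite('pics/wrist1.png',vision.capture('wrist'));cv2.imwrite('pics/top1.png',vision.capture('top'))
crop('pics/top1.png','pics/top1c.png',330,140,470,260,5)
```

```text
1.775 [0.42525787 0.14283941 0.16878194] [0.00324692 0.63869697 0.76943923 0.00434813] [ 0.44942239 -0.71479158 -1.48726231] 0.0004863262757420511
jaw yaw 0.1851646135915297
```

View pics/wrist1.png

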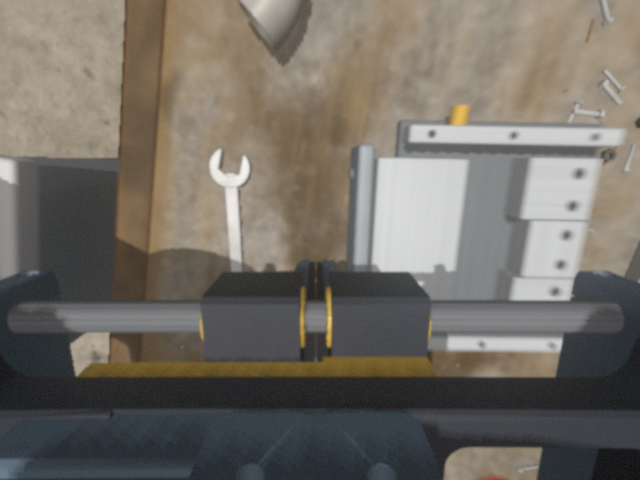

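View pics/top1c.png

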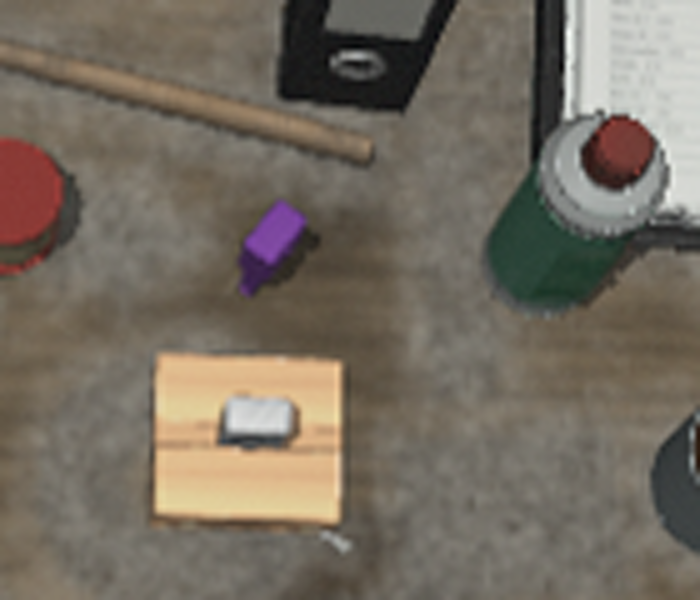

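Top view: the spacer head is fully visible now, at crop (228–298, 397–433). The wrist view shows the fingers in front of the carriage board with clearance. Now I'll go down and push.

move_arm(rows=[[0, [0, -0.2, -5], [0, 0, -0.01]], [0, [0, -0.1, -4.5], [0, 0, -0.01]], [0, [0, 0, -1.0], [0, 0, 0]], [0, [1.3, 0.2, 0], [0, 0, 0]], [0, [1.2, 0.2, 0], [0, 0, 0]], [0, [1.2, 0.2, 0], [0, 0, 0]], [0, [1.2, 0.2, 0], [0, 0, 0]]])

```text
t: 2.75
eef_pos: [0.4767, 0.1437, 0.0665]
orientation: [0.002, 0.65, 0.76, 0.002]
contact_force: [-2.9, -0.0, -1.8]
gripper_width: 0.0004
```

move_arm(rows=[[0, [0.7, 0.12, 0], [0, 0, 0]], [0, [0.6, 0.1, 0], [0, 0, 0]], [0, [0.5, 0.1, 0], [0, 0, 0]], [0, [0.4, 0.05, 0], [0, 0, 0]]])

```text
t: 3.25
eef_pos: [0.494, 0.1467, 0.0664]
orientation: [-0.003, 0.649, 0.761, -0.003]
contact_force: [-31.5, -4.2, 31.6]
gripper_width: 0.0001
```

move_arm(rows=[[0, [-0.3, -0.05, 0], [0, 0, 0]], [0, [-2, -0.3, 0], [0, 0, 0]], [0, [-1, -0.5, 5], [0, 0, 0]], [0.6, [0, -3, 6], [0, 0, -0.02]]])

```text
t: 3.75
eef_pos: [0.4604, 0.1103, 0.1734]
orientation: [-0.004, 0.656, 0.755, -0.005]
contact_force: [1.4, -0.4, -1.1]
gripper_width: 0.0075
```

Run:
```python
from h import *
s=arm.get_state();print(s['t'],s['eef_pos'],s['contact_force'],s['gripper_width'])
cv2.imwrite('pics/top2.png',vision.capture('top'))
cw=vision.get_calibration('wrist');cv2.imwrite('pics/wrist2.png',vision.capture('wrist'));np.save('cw2.npy',cw,allow_pickle=True)
crop('pics/top2.png','pics/jig2.png',165,165,285,285,5)
c=vision.get_calibration('top')
f=lambda pts,o,s:[(o[0]+(x+.5)/s-.5,o[1]+(y+.5)/s-.5) for x,y in pts]
S=at_z(c,f([(228,397),(298,399),(298,432),(225,431)],(330,140),5),.082);print(S,S.mean(0))
H=at_z(c,f([(155,354),(343,360),(343,522),(155,518)],(330,140),5),.034);print(H,H.mean(0))
```

```text
3.75 [0.46040883 0.11030788 0.1734205 ] [ 1.40085736 -0.40545495 -1.06376303] 0.007484024373995018
[[ 0.56974601 -0.24624525  0.082     ]
 [ 0.56920395 -0.28278295  0.082     ]
 [ 0.55145859 -0.28248464  0.082     ]
 [ 0.55144295 -0.24448998  0.082     ]] [ 0.56046288 -0.2640007   0.082     ]
[[ 0.6060791  -0.21207609  0.034     ]
 [ 0.60421722 -0.31417677  0.034     ]
 [ 0.51429213 -0.31231545  0.034     ]
 [ 0.51506079 -0.21170106  0.034     ]] [ 0.55991231 -0.26256734  0.034     ]
```

View pics/jig2.png

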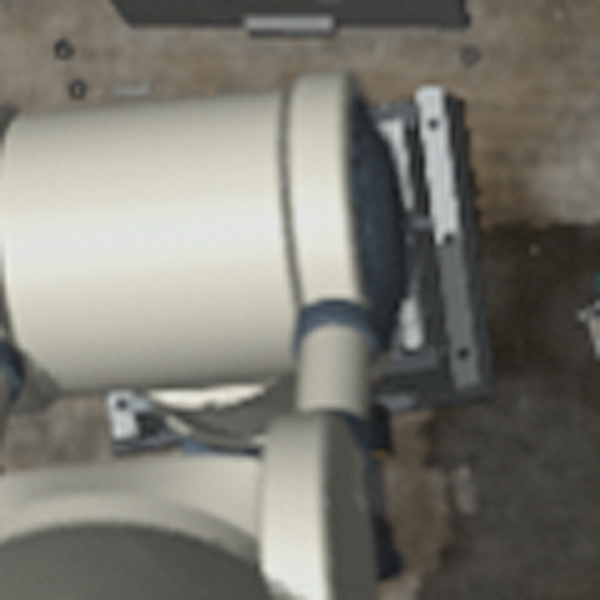

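View pics/wrist2.png

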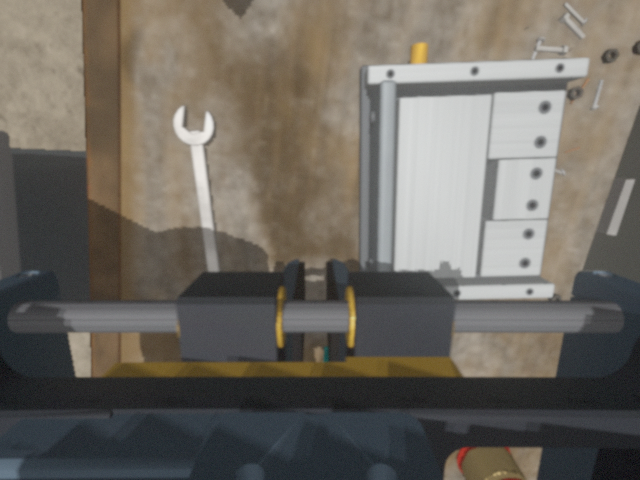

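The carriage looks home: the plate rear edge is at u≈490 and the middle block's front at u≈497, with the wide gap in front of the middle block. I'll zoom to measure the gap.

Run:
```python
from h import *
crop('pics/wrist2.png','pics/w2c.png',450,80,570,290,4)
im=cv2.imread('pics/w2c.png');print(im.shape)
cv2.imwrite('pics/w2c.png',im[:600] if 0 else cv2.resize(cv2.imread('pics/wrist2.png')[140:240,455:565],None,fx=6,fy=6,interpolation=cv2.INTER_CUBIC))
```

```text
(840, 480, 3)
```

View pics/w2c.png

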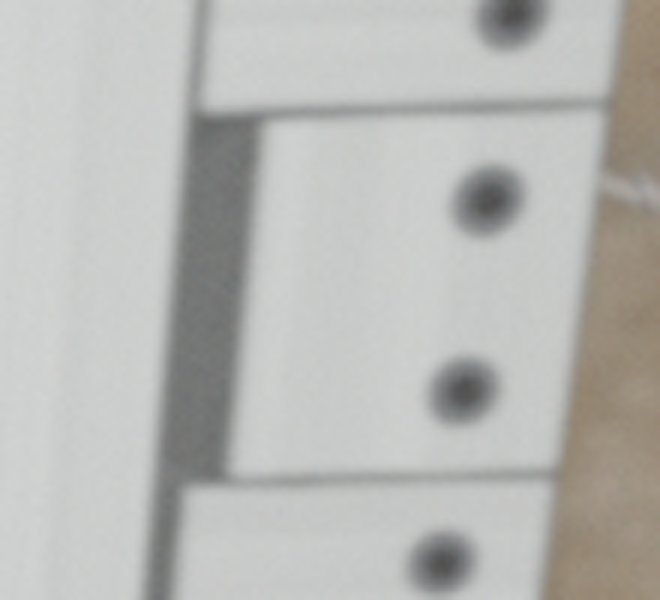

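Run:
```python
from h import *
cw=np.load('cw2.npy',allow_pickle=True).item()
f=lambda pts,o,s:[(o[0]+(x+.5)/s-.5,o[1]+(y+.5)/s-.5) for x,y in pts]
W=lambda p:f(p,(455,140),6)
B=at_z(cw,W([(259,118),(230,477)]),.04);P=at_z(cw,W([(193,115),(161,478)]),.048)
d=B[0]-B[1];yaw=np.arctan2(-d[0],d[1]);print('block',B,np.linalg.norm(d),yaw)
d=P[0]-P[1];print('plate',P,np.arctan2(-d[0],d[1]))
ex=np.array([np.cos(.163),np.sin(.163),0])
print('gap width',(B.mean(0)-P.mean(0))@ex)
m=.5*(B.mean(0)+P.mean(0));m=B.mean(0)-.007*ex;print('gap mid',m)
# check reprojection of wrist-derived vs top0 derived
c=vision.get_calibration('top')
```

```text
block [[0.59981168 0.19476563 0.04      ]
 [0.60891932 0.14630557 0.04      ]] 0.04930848530536027 0.18577418532456305
plate [[0.58706185 0.19337715 0.048     ]
 [0.59527387 0.14563516 0.048     ]] 0.17034146774577394
gap width 0.013189760331713957
gap mid [0.59745829 0.16939964 0.04      ]
```

The wrist and top measurements of the gap middle agree within 1.5 mm: (0.5975, 0.1687), yaw about 0.165. The gap is about 13–14 mm wide, so the carriage is home. Now to the spacer.

move_arm(rows=[[0.8, [1.3, -5.3, 0], [0, 0, -0.02]], [0.8, [1.3, -5.5, 0], [0, 0, -0.02]], [0.8, [1.3, -5.5, 0], [0, 0, -0.025]], [0.8, [1.3, -5.5, 0], [0, 0, -0.025]], [0.8, [1.3, -5.5, 0], [0, 0, -0.02]], [0.8, [1.3, -5, 0], [0, 0, -0.02]], [0.8, [1.3, -4, 0], [0, 0, -0.02]], [0.8, [0.5, -1, 0], [0, 0, 0]]])

```text
t: 4.85
eef_pos: [0.5664, -0.277, 0.1782]
orientation: [0.005, 0.713, 0.701, 0.002]
contact_force: [0.2, 1.0, -0.2]
gripper_width: 0.0729
```

Run:
```python
from h import *
s=arm.get_state();print(s['t'],s['eef_pos'],s['orientation'],s['contact_force'],s['gripper_width'])
print('jaw yaw',2*np.arctan2(s['orientation'][2],s['orientation'][1])-np.pi/2)
cw=vision.get_calibration('wrist');cv2.imwrite('pics/wrist3.png',vision.capture('wrist'));np.save('cw3.npy',cw,allow_pickle=True)
print(proj(cw,[[.5602,-.2633,.082]]))
```

```text
4.85 [ 0.56641577 -0.27702059  0.1782311 ] [0.00491875 0.71272797 0.70142054 0.00196781] [ 0.19926159  0.95099112 -0.24328649] 0.07292563253919841
jaw yaw -0.015991514629998926
[[305.85638586 234.65947232]]
```

View pics/wrist3.png

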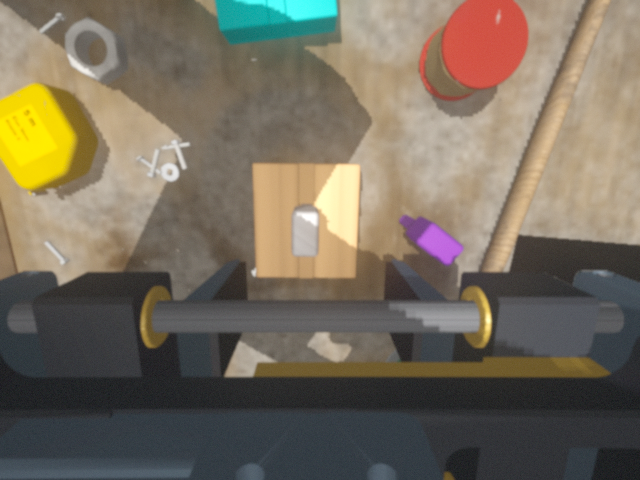

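The spacer head is at (306,233) in the wrist view and my estimate projects to (306,235), so they match. The jaws straddle it. Now I'll correct the offset and descend.

Add to h.py:
```python
from scipy.spatial.transform import Rotation as R
def st(tp=None,yaw=None):
    s=arm.get_state();q=s['orientation'];Rm=R.from_quat([q[1],q[2],q[3],q[0]]).as_matrix()
    jy=np.arctan2(Rm[1,1],Rm[0,1])
    print('t %.2f'%s['t'],'pos',s['eef_pos'].round(4),'F',s['contact_force'].round(1),'w %.4f'%s['gripper_width'],'jaw yaw %.4f'%jy,'fixrot',np.cross(Rm[:,2],[0,0,-1]).round(4))
    if tp is not None: print('go cm',((np.array(tp)-s['eef_pos'])*100).round(2))
    return s
```

```text
(no output)
```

move_arm(rows=[[0.7, [-0.5, 1.2, -2], [0.002, 0.005, 0]], [0.7, [-0.1, 0.1, -3], [0, 0, 0]], [0.7, [0, 0, 0], [0, 0, 0]]])

```text
t: 5.28
eef_pos: [0.5607, -0.2608, 0.1271]
orientation: [0.002, 0.712, 0.702, 0.001]
contact_force: [0.2, 0.6, -0.1]
gripper_width: 0.0638
```

Run:
```python
from h import *
st([.560,-.2635,.075])
```

```text
t 5.28 pos [ 0.5607 -0.2608  0.1271] F [ 0.2  0.6 -0.1] w 0.0638 jaw yaw -0.0133 fixrot [0.0017 0.005  0.    ]
go cm [-0.07 -0.27 -5.21]
```

move_arm(rows=[[0.7, [-0.1, -0.2, -3], [0.002, 0.004, 0]], [0.6, [0, 0, -2.1], [0, 0, 0]], [0.5, [0, 0, 0], [0, 0, 0]]])

```text
t: 5.65
eef_pos: [0.5615, -0.2613, 0.0787]
orientation: [0.002, 0.711, 0.703, 0.001]
contact_force: [-0.6, -0.3, 0.2]
gripper_width: 0.0476
```

Run:
```python
from h import *
st([.560,-.2635,.075])
cw=vision.get_calibration('wrist');cv2.imwrite('pics/wrist4.png',vision.capture('wrist'))
cv2.imwrite('pics/side4.png',vision.capture('side'));crop('pics/side4.png','pics/side4c.png',300,200,460,320,5)
```

```text
t 5.65 pos [ 0.5615 -0.2613  0.0787] F [-0.6 -0.3  0.2] w 0.0476 jaw yaw -0.0106 fixrot [0.0013 0.0043 0.    ]
go cm [-0.15 -0.22 -0.37]
```

View pics/wrist4.png

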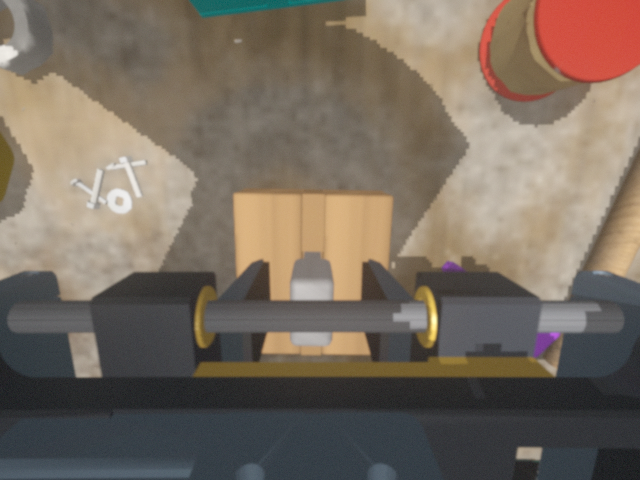

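View pics/side4c.png

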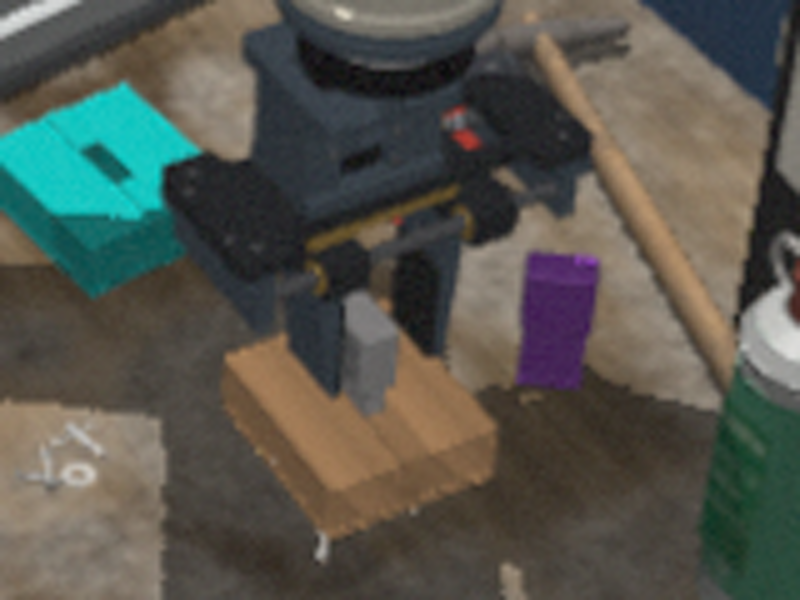

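The fingers straddle the spacer with its centre within about 1 mm (312 vs 315 px). Lower slightly and grip.

move_arm(rows=[[0.5, [-0.1, -0.2, -0.4], [0.001, 0.004, 0]], [0.1, [0, 0, 0], [0, 0, 0]], [0, [0, 0, 0], [0, 0, 0]], [0, [0, 0, 0], [0, 0, 0]], [0, [0, 0, 0], [0, 0, 0]]], squeeze=30)

```text
t: 6.38
eef_pos: [0.5608, -0.2643, 0.0783]
orientation: [0.002, 0.711, 0.703, -0.0]
contact_force: [-2.7, -1.5, -1.1]
gripper_width: 0.0199
```

Run:
```python
from h import *
st([.560,-.2635,.075])
```

```text
t 6.38 pos [ 0.5608 -0.2643  0.0783] F [-2.7 -1.5 -1.1] w 0.0199 jaw yaw -0.0104 fixrot [0.0026 0.0021 0.    ]
go cm [-0.08  0.08 -0.33]
```

Gripped: width 19.9 mm, TCP 72.3 mm above the foot. Lift straight up and carry.

move_arm(rows=[[0, [0, 0, 2], [0, 0, 0]], [0, [0, 0, 3], [0, 0, 0]], [0, [0, 0, 4], [0, 0, 0]], [0, [0.2, 3, 2.5], [0, 0, 0.01]], [0, [0.5, 5, 0], [0, 0, 0.02]], [0, [0.5, 5.5, 0], [0, 0, 0.02]], [0, [0.5, 5.5, 0], [0, 0, 0.02]], [0, [0.5, 5.5, 0], [0, 0, 0.02]]])

```text
t: 7.38
eef_pos: [0.5817, -0.0157, 0.1966]
orientation: [0.002, 0.68, 0.733, 0.0]
contact_force: [0.7, 0.6, -1.3]
gripper_width: 0.0202
```

Run:
```python
from h import *
st([.5975,.1687,.16])
```

```text
t 7.38 pos [ 0.5817 -0.0157  0.1966] F [ 0.7  0.6 -1.3] w 0.0202 jaw yaw 0.0756 fixrot [0.0019 0.0024 0.    ]
go cm [ 1.58 18.44 -3.66]
```

move_arm(rows=[[0, [0.4, 5, -0.5], [0, 0, 0.03]], [0, [0.4, 5, -0.5], [0, 0, 0.03]], [0, [0.3, 4.5, -0.5], [0, 0, 0.02]], [0, [0.2, 2, -0.5], [0.001, 0.002, 0]], [0, [0, 0, 0], [0, 0, 0]]])

```text
t: 8.0
eef_pos: [0.594, 0.1581, 0.1759]
orientation: [0.0, 0.647, 0.762, -0.0]
contact_force: [0.2, 0.1, -1.2]
gripper_width: 0.0201
```

Run:
```python
from h import *
st([.5975,.1687,.13])
cw=vision.get_calibration('wrist');cv2.imwrite('pics/wrist5.png',vision.capture('wrist'));np.save('cw5.npy',cw,allow_pickle=True)
cv2.imwrite('pics/side5.png',vision.capture('side'));cv2.imwrite('pics/top5.png',vision.capture('top'))
```

```text
t 8.00 pos [0.594  0.1581 0.1759] F [ 0.2  0.1 -1.2] w 0.0201 jaw yaw 0.1624 fixrot [0.0004 0.0004 0.    ]
go cm [ 0.35  1.06 -4.59]
```

View pics/wrist5.png

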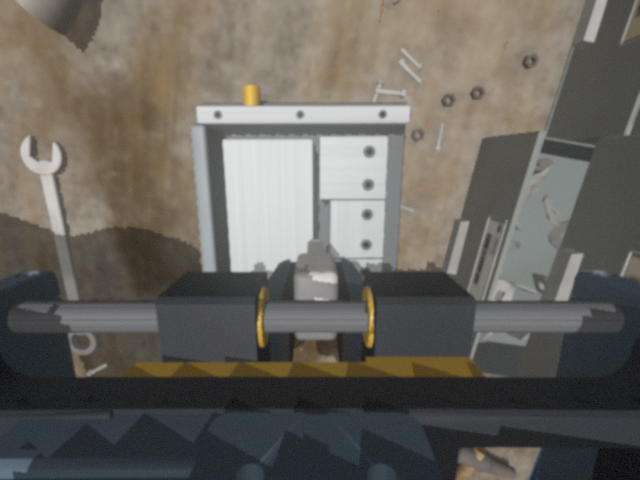

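View pics/side5.png

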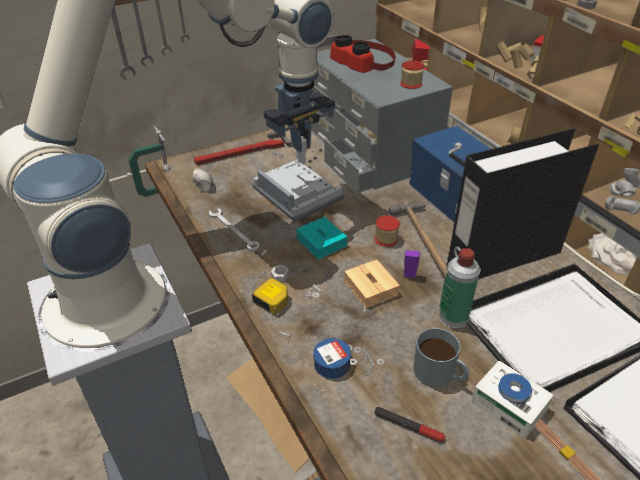

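The wrist image shows the spacer between the pads with the middle-block gap (u 315–330, v 200–250) right ahead of it. I'll re-measure the gap and check cabinet clearance.

Run:
```python
from h import *
im=cv2.imread('pics/wrist5.png')[130:280,250:410];cv2.imwrite('pics/w5c.png',cv2.resize(im,None,fx=5,fy=4*1.0 if 0 else 5,interpolation=cv2.INTER_CUBIC)[:,:][:600])
im=cv2.imread('pics/wrist5.png')[180:290,250:400];cv2.imwrite('pics/w5c.png',cv2.resize(im,None,fx=5,fy=5,interpolation=cv2.INTER_CUBIC))
c=vision.get_calibration('top')
for z in (0,.05,.1,.15): print(z,at_z(c,[(221,170),(190,170),(257,170)],z).round(3).tolist())
crop('pics/top5.png','pics/top5c.png',160,120,280,240,5)
```

```text
0 [[0.729, 0.18, 0.0], [0.728, 0.268, 0.0], [0.73, 0.078, 0.0]]
0.05 [[0.711, 0.17, 0.05], [0.71, 0.255, 0.05], [0.712, 0.072, 0.05]]
0.1 [[0.692, 0.16, 0.1], [0.691, 0.242, 0.1], [0.694, 0.065, 0.1]]
0.15 [[0.674, 0.15, 0.15], [0.673, 0.228, 0.15], [0.675, 0.059, 0.15]]
```

View pics/w5c.png

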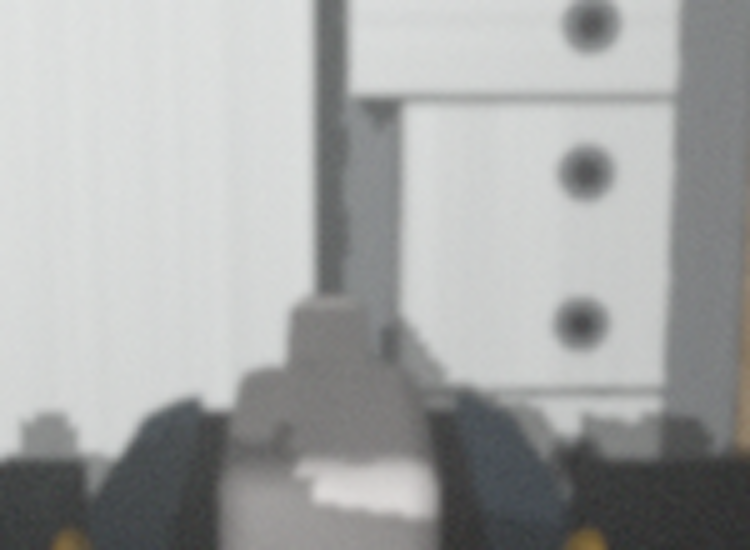

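View pics/top5c.png

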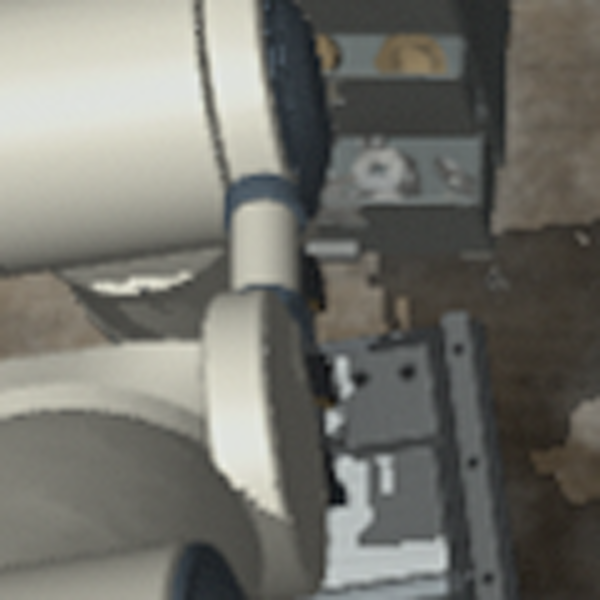

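Run:
```python
from h import *
cw=np.load('cw5.npy',allow_pickle=True).item()
f=lambda pts:[(250+(x+.5)/5-.5,180+(y+.5)/5-.5) for x,y in pts]
B=at_z(cw,f([(401,100),(400,388)]),.04);P=at_z(cw,f([(316,0),(314,290)]),.048)
F=at_z(cw,f([(293,303),(366,300)]),.1036)
ex=np.array([np.cos(.163),np.sin(.163),0]);ey=np.array([-ex[1],ex[0],0])
tcp=np.array([.594,.1581,0])
for n,A in (('B',B),('P',P),('F',F)): print(n,A.round(4).tolist(),'x rel',((A-tcp)@ex*1000).round(1),'y rel',((A-tcp)@ey*1000).round(1))
d=B[0]-B[1];print(np.arctan2(-d[0],d[1]));d=P[0]-P[1];print(np.arctan2(-d[0],d[1]))
```

```text
B [[0.5996, 0.1948, 0.04], [0.608, 0.1458, 0.04]] x rel [11.5 11.9] y rel [ 35.3 -14.4]
P [[0.5831, 0.209, 0.048], [0.5904, 0.1623, 0.048]] x rel [-2.5 -2.9] y rel [52.   4.8]
F [[0.5863, 0.1725, 0.1036], [0.5958, 0.1745, 0.1036]] x rel [-5.3  4.4] y rel [15.5 15.9]
0.17006325875347952
0.15448023031051847
```

Blade foot and gap measured in the same image: move 5 mm across and 10 mm along, giving TCP (0.5973, 0.1688). This agrees with the earlier estimate.

move_arm(rows=[[0, [0.35, 1.1, -2.5], [0, 0, 0]], [0, [0, 0, -1.5], [0, 0, 0]], [0, [0, 0, 0], [0, 0, 0]]])

```text
t: 8.52
eef_pos: [0.5986, 0.1635, 0.1365]
orientation: [0.001, 0.65, 0.76, 0.0]
contact_force: [-0.6, -0.0, -1.5]
gripper_width: 0.0196
```

Run:
```python
from h import *
st([.5973,.1688,.0843])
```

```text
t 8.53 pos [0.5986 0.1635 0.1365] F [-0.6 -0.  -1.5] w 0.0196 jaw yaw 0.1560 fixrot [0.001  0.0024 0.    ]
go cm [-0.13  0.53 -5.22]
```

move_arm(rows=[[0, [-0.1, 0.5, -0.3], [0.001, 0.002, 0.008]], [0, [0, 0.1, -0.3], [0, 0, 0]], [0, [0, 0, -0.1], [0, 0, 0]]])

```text
t: 8.9
eef_pos: [0.5982, 0.1691, 0.1307]
orientation: [0.001, 0.647, 0.763, 0.001]
contact_force: [0.7, 0.2, -1.5]
gripper_width: 0.0198
```

Run:
```python
from h import *
st([.5973,.1688,.0843])
cw=vision.get_calibration('wrist');cv2.imwrite('pics/wrist6.png',vision.capture('wrist'));np.save('cw6.npy',cw,allow_pickle=True)
im=cv2.imread('pics/wrist6.png')[180:290,250:400];cv2.imwrite('pics/w6c.png',cv2.resize(im,None,fx=5,fy=5,interpolation=cv2.INTER_CUBIC))
```

```text
t 8.90 pos [0.5982 0.1691 0.1307] F [ 0.7  0.2 -1.5] w 0.0198 jaw yaw 0.1636 fixrot [-0.0004  0.0022  0.    ]
go cm [-0.09 -0.03 -4.64]
```

View pics/w6c.png

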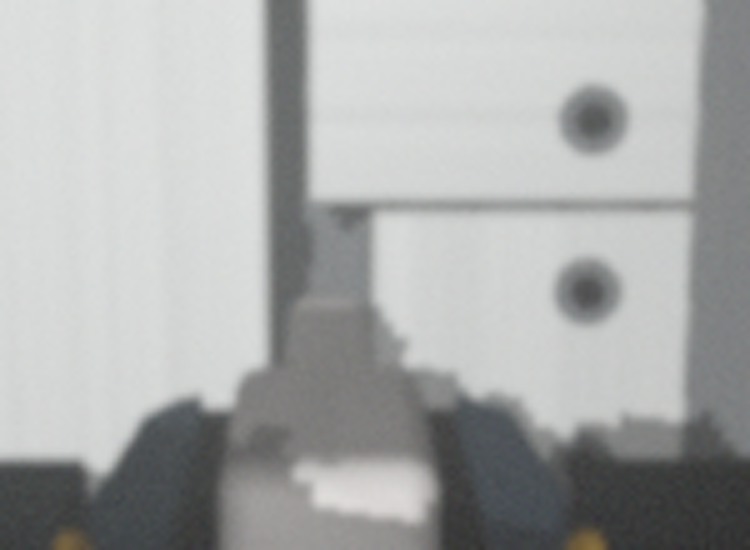

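Run:
```python
from h import *
cw=np.load('cw6.npy',allow_pickle=True).item()
f=lambda pts:[(250+(x+.5)/5-.5,180+(y+.5)/5-.5) for x,y in pts]
B=at_z(cw,f([(372,208),(371,300)]),.04);P=at_z(cw,f([(267,10),(268,350)]),.048);F=at_z(cw,f([(293,303),(366,300)]),.0584)
ex=np.array([np.cos(.163),np.sin(.163),0]);ey=np.array([-ex[1],ex[0],0])
tcp=np.array([.5982,.1691,0])
for n,A in (('B',B),('P',P),('F',F)): print(n,'x rel',((A-tcp)@ex*1000).round(1),'y rel',((A-tcp)@ey*1000).round(1))
```

```text
B x rel [5.8 5.7] y rel [25.  11.6]
P x rel [-8.6 -8.8] y rel [53.   6.3]
F x rel [-5.1  4.5] y rel [15.4 15.8]
```

Need 1 mm towards the robot. Then descend gently.

move_arm(rows=[[0, [-0.12, 0, -0.4], [0, 0.002, 0]], [0, [0, 0, -0.6], [0, 0, 0]], [0, [0, 0, -0.6], [0, 0, 0]], [0, [0, 0, -0.6], [0, 0, 0]]])

```text
t: 9.45
eef_pos: [0.5971, 0.1691, 0.1077]
orientation: [0.0, 0.647, 0.763, 0.0]
contact_force: [0.6, 0.8, -1.0]
gripper_width: 0.0199
```

Run:
```python
from h import *
st([.5972,.1688,.0843])
```

```text
t 9.45 pos [0.5971 0.1691 0.1077] F [ 0.6  0.8 -1. ] w 0.0199 jaw yaw 0.1637 fixrot [-0.0004  0.0008  0.    ]
go cm [ 0.01 -0.03 -2.34]
```

The foot is below the block tops without contact. Continue to the bottom.

move_arm(rows=[[0, [0, 0, -0.6], [0, 0, 0]], [0, [0, 0, -0.6], [0, 0, 0]], [0, [0, 0, -0.5], [0, 0, 0]], [0, [0, 0, -0.4], [0, 0, 0]]])

```text
t: 9.95
eef_pos: [0.5969, 0.169, 0.0847]
orientation: [-0.0, 0.647, 0.763, 0.0]
contact_force: [-0.8, 0.1, -1.6]
gripper_width: 0.0195
```

Run:
```python
from h import *
st([.5972,.1688,.0843])
```

```text
t 9.95 pos [0.5969 0.169  0.0847] F [-0.8  0.1 -1.6] w 0.0195 jaw yaw 0.1637 fixrot [-0.0003  0.0002  0.    ]
go cm [ 0.03 -0.02 -0.04]
```

move_arm(rows=[[0, [0, 0, -0.2], [0, 0, 0]], [0, [0, 0, -0.2], [0, 0, 0]]])

```text
t: 10.2
eef_pos: [0.5973, 0.1691, 0.084]
orientation: [0.001, 0.647, 0.763, 0.001]
contact_force: [-12.0, -3.2, 41.1]
gripper_width: 0.02
```

Run:
```python
from h import *
st([.5972,.1688,.0843])
```

```text
t 10.20 pos [0.5973 0.1691 0.084 ] F [-12.   -3.2  41.1] w 0.0200 jaw yaw 0.1640 fixrot [-0.0005  0.0021  0.    ]
go cm [-0.01 -0.03  0.03]
```

Floor contact at TCP z 0.084, matching the expected 0.0843. Release the push, then open.

move_arm(rows=[[0, [0, 0, 0.05], [0, 0, 0]], [0.5, [0, 0, 0], [0, 0, 0]], [0.5, [0, 0, 0], [0, 0, 0]], [0.5, [0, 0, 0], [0, 0, 0]]])

```text
t: 10.7
eef_pos: [0.5978, 0.1692, 0.0852]
orientation: [0.001, 0.647, 0.763, 0.001]
contact_force: [0.2, -0.3, 0.2]
gripper_width: 0.0448
```

Run:
```python
from h import *
st()
cv2.imwrite('pics/wrist7.png',vision.capture('wrist'))
```

```text
t 10.70 pos [0.5978 0.1692 0.0852] F [ 0.2 -0.3  0.2] w 0.0448 jaw yaw 0.1639 fixrot [-0.0008  0.0036  0.    ]
```

View pics/wrist7.png

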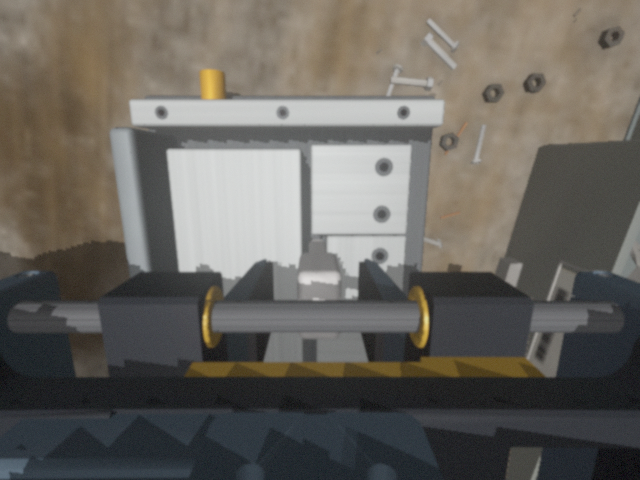

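The spacer stands upright in the gap and the jaws are clear on both sides. Go straight up, then over to the plate centre at about (0.556, 0.162), with the fingers shut.

move_arm(rows=[[0.5, [0, 0, 1.5], [0, 0.002, 0]], [0.5, [0, 0, 3], [0, 0, 0]], [0.5, [0, 0, 3.5], [0, 0, 0]], [0, [-2, -0.3, 0.5], [0, 0, 0]], [0, [-2, -0.4, 0], [0, 0, 0]], [0, [0, 0, 0], [0, 0, 0]], [0, [0, 0, 0], [0, 0, 0]]])

```text
t: 11.62
eef_pos: [0.5585, 0.1623, 0.1785]
orientation: [0.002, 0.647, 0.763, 0.002]
contact_force: [0.2, -0.4, 0.1]
gripper_width: 0.0086
```

Run:
```python
from h import *
st([.556,.162,.073])
cw=vision.get_calibration('wrist');cv2.imwrite('pics/wrist8.png',vision.capture('wrist'))
print(proj(cw,[[.556,.162,.048],[.5975,.1687,.088]]))
cv2.imwrite('pics/side8.png',vision.capture('side'));crop('pics/side8.png','pics/side8c.png',220,100,380,220,5)
```

```text
t 11.62 pos [0.5585 0.1623 0.1785] F [ 0.2 -0.4  0.1] w 0.0086 jaw yaw 0.1638 fixrot [-0.0017  0.0057  0.    ]
go cm [ -0.25  -0.03 -10.55]
[[312.07171955 242.47123241]
 [369.84368017 255.45155624]]
```

View pics/wrist8.png

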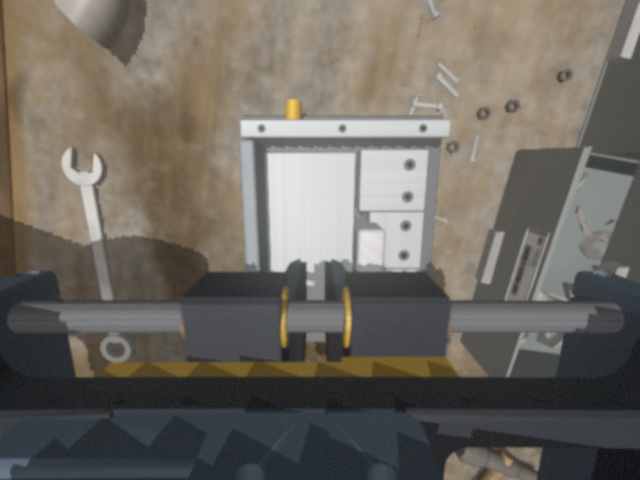

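View pics/side8c.png

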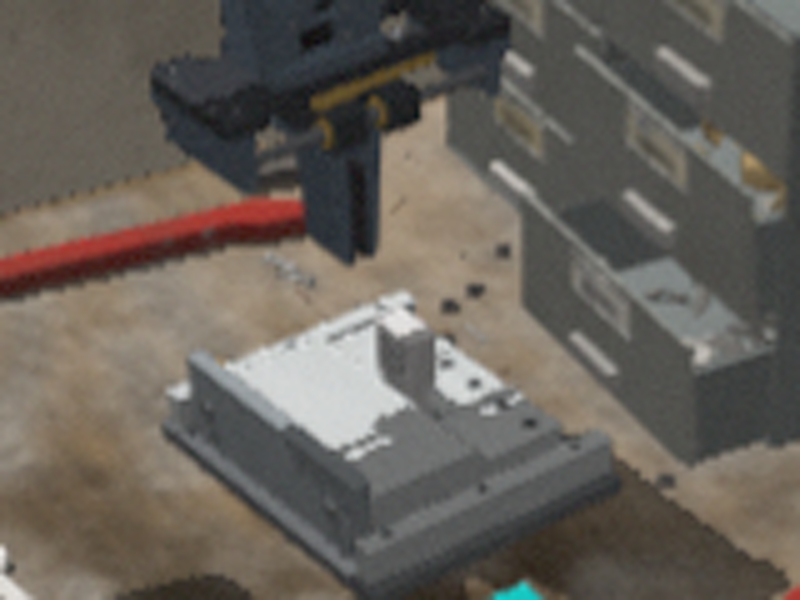

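The spacer stands upright at the middle block, (370,248) in the wrist view, and the carriage is home. Now I'll go down onto the plate.

move_arm(rows=[[0, [-0.3, 0, -4], [-0.001, 0.004, 0]], [0, [-0.1, 0, -4], [0, 0.002, 0]], [0, [0, 0, -0.8], [0, 0, 0]], [0, [0, 0, 0], [0, 0, 0]]])

```text
t: 12.22
eef_pos: [0.5571, 0.1627, 0.0889]
orientation: [0.0, 0.647, 0.763, 0.001]
contact_force: [-0.1, -0.4, 0.0]
gripper_width: 0.0003
```

Run:
```python
from h import *
st([.556,.162,.073])
```

```text
t 12.22 pos [0.5571 0.1627 0.0889] F [-0.1 -0.4  0. ] w 0.0003 jaw yaw 0.1637 fixrot [-0.0011  0.0017  0.    ]
go cm [-0.11 -0.07 -1.59]
```

move_arm(rows=[[0, [-0.1, 0, -0.8], [-0.001, 0.001, 0]], [0, [0, 0, -0.6], [0, 0, 0]], [0, [0, 0, -0.5], [0, 0, 0]], [0, [0, 0, -0.4], [0, 0, 0]]])

```text
t: 12.72
eef_pos: [0.5579, 0.1631, 0.0677]
orientation: [0.002, 0.647, 0.763, 0.002]
contact_force: [-2.9, -0.8, 5.5]
gripper_width: 0.0004
```

Run:
```python
from h import *
st([.556,.162,.065])
```

```text
t 12.72 pos [0.5579 0.1631 0.0677] F [-2.9 -0.8  5.5] w 0.0004 jaw yaw 0.1638 fixrot [-0.0009  0.0053  0.    ]
go cm [-0.19 -0.11 -0.27]
```

move_arm(rows=[[0, [0, 0, -0.25], [0, 0, 0]], [0, [0, 0, -0.25], [0, 0, 0]]])

```text
t: 12.98
eef_pos: [0.558, 0.1631, 0.0647]
orientation: [0.002, 0.647, 0.763, 0.002]
contact_force: [-20.0, -3.5, 75.0]
gripper_width: 0.0005
```

Run:
```python
from h import *
st([.556,.162,.065])
```

```text
t 12.97 pos [0.558  0.1631 0.0647] F [-20.   -3.5  75. ] w 0.0005 jaw yaw 0.1639 fixrot [-0.001   0.0064  0.    ]
go cm [-0.2  -0.11  0.03]
```

The plate is on its stop (z 0.0647, expected 0.065), but I'm pressing harder than needed. I'll ease to a modest hold.

move_arm(rows=[[0, [0, 0, -0.08], [0, 0, 0]], [0, [0, 0, -0.08], [0, 0, 0]], [0, [0, 0, -0.08], [0, 0, 0]]])

```text
t: 13.35
eef_pos: [0.5579, 0.1631, 0.0652]
orientation: [0.003, 0.647, 0.763, 0.003]
contact_force: [-5.1, -1.1, 17.2]
gripper_width: 0.0006
```

Run:
```python
from h import *
st([.556,.162,.065])
cv2.imwrite('pics/wrist9.png',vision.capture('wrist'))
cv2.imwrite('pics/side9.png',vision.capture('side'));crop('pics/side9.png','pics/side9c.png',220,100,380,220,5)
st()
```

```text
t 13.35 pos [0.5579 0.1631 0.0652] F [-5.1 -1.1 17.2] w 0.0006 jaw yaw 0.1641 fixrot [-0.0012  0.0081  0.    ]
go cm [-0.19 -0.11 -0.02]
t 13.45 pos [0.5579 0.1631 0.0651] F [-4.1 -0.3 16.8] w 0.0005 jaw yaw 0.1641 fixrot [-0.0011  0.008   0.    ]
```

View pics/wrist9.png

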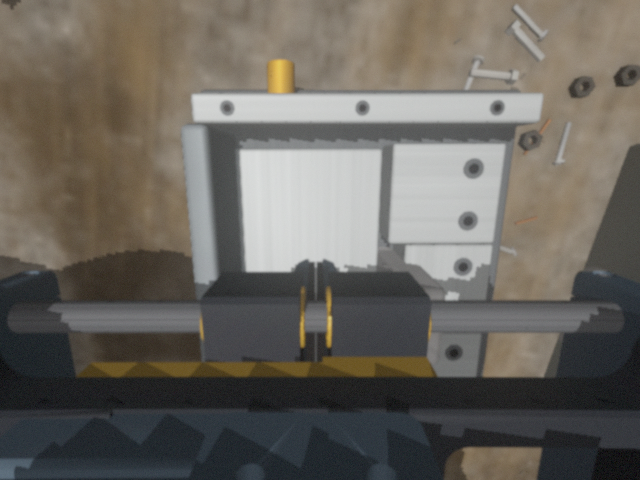

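View pics/side9c.png

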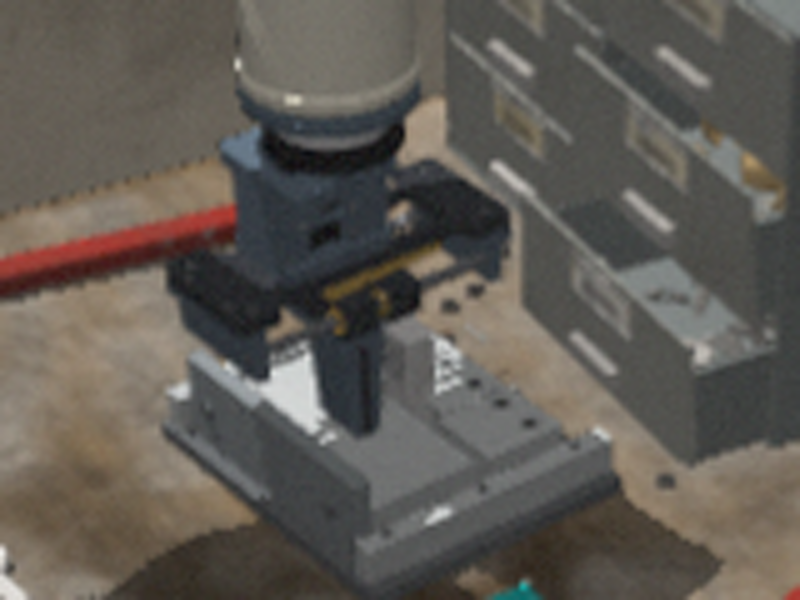

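View pics/side9.png

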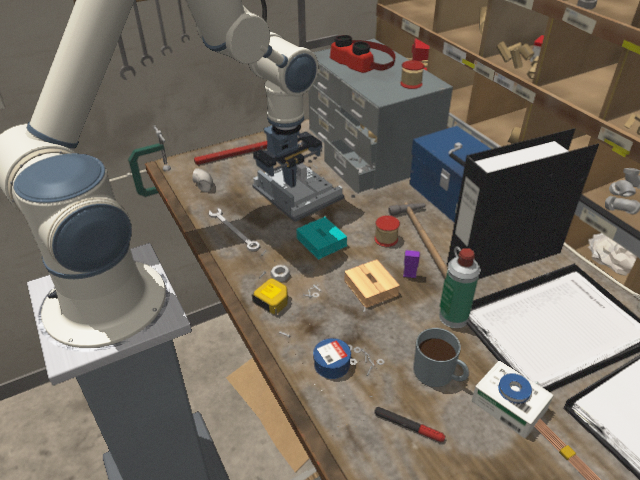

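The side view shows the spacer still upright behind the fingers, (410,365) in the crop, and the bystanders where they were. The plate is held at 17 N against 7 N of spring, at the flush height. Handing in.

Run:
```python
from h import *
st()
print(arm.sign_off())
```

```text
t 13.45 pos [0.5579 0.1631 0.0651] F [-4.1 -0.3 16.8] w 0.0005 jaw yaw 0.1641 fixrot [-0.0011  0.008   0.    ]
the job is handed in; nothing more can be done
None
```

I did the whole job in the order asked and handed it in at 13.45 s, with the arm still pressing the plate down.

- **Carriage:** I pushed it until it hit its stop, at about 32 N along the push. Afterwards the gap in front of the middle block measured 13–14 mm, so it is home to within about 1 mm.
- **Spacer:** I drew it out of the wooden holder and slid it upright into the gap at the middle block, which is the short one. It touched the floor at tool height 0.084 m (0.0843 expected). I then let go, and the pictures show it still upright after release.
- **Plate:** I pressed it down to tool height 0.065 m, which matches flush. I'm holding it at about 17 N, and about 7 N is needed.
- **Bench:** the last side view shows the other things on the bench where they were.

**Forces:** two pushes through the fingertips were harder than I meant: about 41 N when the spacer touched the floor, and 75 N for a moment on the plate's stop. I eased both straight away, and both stayed under the 120 N wrist limit. The push on the carriage also showed an unexplained upward force of about 32 N, which went away when I backed off.

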